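# Slide the well plate under the reader bridge

### The job

With the fingertips only, push the flat 24-well plate across the bench and end-first under the low bridge of the plate reader, until its leading end rests squarely against the stop bar at the back. Keep the plate flat on the bench the whole way, never lifting or tipping it, leave everything else on the bench where it stands, and finish with the hand clear.

Things in the scene. Friction and masses are not known exactly. Their poses are not given: they have to be found in the camera images.
- plate: Flat white well plate, loose on the bench: a plain block 128 mm long (x), 86 mm wide (y), 20 mm high, with 24 round amber wells in its top, about 0.12 kg; pushing it takes about 1 N. Origin at the centre of its underside, z up. It starts clear in front of the bridge, its x within about 0.6 rad of the reader's x. Either end may go in first.
- reader: Plate reader, fixed: a white bridge on two legs. Origin on the bench under the middle of the bridge; +x is the way in (about the world's -y, within 0.2 rad), z up. Beam: x -30 to +30 mm, 148 mm wide, underside 25 mm above the bench (5 mm over the plate), top 58 mm, a disc on it to 62 mm. Plate home = plate origin at this origin, x axes parallel, 34 mm of plate out on each side of the beam.
- reader_mouth (a point): Middle of the lane's mouth, on the bench, at the reader's x = -30 mm, y = 0. The legs' inner faces stand at y = +/-52 mm (9 mm play each side of the plate), outer faces at +/-74 mm, low feet out to +/-94 mm. In front of the legs two steel guides, 18 mm high, flare outwards to about y = +/-69 mm at x = -58 mm.
- reader_stop (a point): Middle of the stop bar's face, on the bench, at the reader's x = +64 mm, y = 0. The steel bar behind the bridge is 14 mm high and 12 mm thick, spans the whole lane, and is rigid; two low side rails join it to the legs.
- deep_block: Bystander: white deep-well block with square wells, 128 x 86 x 41 mm, too tall for the bridge, to the right of the bridge. Origin under its centre.
- vial: Bystander: small glass vial with a white cap, 24 mm in diameter, 40 mm high, beside the bridge on its +y side. Origin under its centre.
- dish: Bystander: closed round culture dish, 90 mm in diameter, 15 mm high, beside the bridge on its -y side. Origin under its centre.
- spatula: Bystander: thin steel weighing spatula, 170 mm long, up to 16 mm wide, lying on the bench beyond the plate, roughly along the world's y. Origin under its middle.
- pump_bottle: Bystander: clear pump bottle, 66 mm in diameter, about 190 mm high, to the left of the plate. Origin under its centre.
- beaker: Bystander: glass beaker, 68 mm in diameter, 85 mm high, to the left of the plate. Origin under its centre.
- tube_rack: Bystander: steel wire tube rack, 75 x 115 mm, about 101 mm high with its capped tubes, to the far right. Origin under its centre.
Mind the look-alikes: they are no part of the job. Leave any pink look-alike of the plate alone. Leave any yellow look-alike of the reader alone.

How it is judged:
By the outcome, as a careful person would: the job done as asked, in the order asked, and still so for the second after the job is handed in, with the robot touching nothing.
It also fails if it takes over 54 s, if anything falls off the work surface, if the arm or the gripper's body presses on something with over 40 N, if the wrist force passes 120 N, or if a joint passes its speed limit or range.

### The arm

A 6-joint arm with a two-finger parallel gripper is mounted at the origin on the work surface. World frame = base frame: x ahead of the robot, y to its left, z up, the work surface at z = 0. Lengths are in mm, angles in rad, forces in N, time in s.
With the tool pointing down it reaches from about 300 to 775 mm from the base axis. Payload 14.6 kg.
Tool frame: the origin (TCP) lies on the centre line of the jaws, within the pads' length; the fingertips stand 8 mm ahead of it and the grasp point (between the pads) lies 11 mm behind it; z points along the fingers, y is the direction in which the jaws open and shut (so a half turn about z gives the same grasp; the last joint's range is limited). The gripper opens to 94 mm and grips with 3 to 60 N. Pads are 16 mm wide; open, the fingers measure 119 mm over their backs; the gripper's body (75 mm by 177 mm) begins 78 mm behind the grasp point.
Start: joints at [-0.067, 0.3, 1.521, -0, 1.321, -0.067], TCP at [549.99, -0.002, 174.946] pointing down, gripper open.
Joint ranges: [-3.03, 3.03], [-0.79, 2.21], [0.23, 2.52], [-1.04, 4.18], [0, 3.07], [-2.55, 2.55]. Speed limits (rad/s): [2.22, 2.22, 2.57, 3.14, 3.14, 3.14].

### API

Orientations are given as [roll, pitch, yaw] about the fixed x, y, z axes, in that order (R = Rz(yaw) Ry(pitch) Rx(roll)).
In Python, from cell import read_state, cams, manip gives the robot as it stands.
- The arm moves only by the shell command python3 -m handwheel 'ROWS' [OPENING] [FORCE]. ROWS is JSON, a list of rows, each a list of 4 numbers: the shift along the tool's x, y, z in m, then the turn about the tool's z in degrees. In form: [[dx, dy, dz, turn], ...]. A call has 1 to 5 rows; each row is the pose to reach, as a shift and turn from the pose measured when the call began, along the tool's axes at that moment; what a row does not reach only later rows make up. A row lasts 1/8 s, in which the tool goes at most 62.5 mm and 10.7 degrees, less where a joint would pass 70% of its speed; a pose out of reach is approached as far as the arm can. A call with a gripper value outside its range is refused whole. OPENING is the closure, from 0 (fully open) to 1 (shut), set as the call begins (- or left out, the last holds). The fingers move at their own pace and stop on an object; FORCE is the grip in N (left out, the last holds). Time passes only in rows, so rows that repeat a pose let the fingers close. It gives the time, the measured TCP pose, the force and the opening at its end, in the units of the state.
- read_state(): the state, without advancing time (a new reading comes with each control period).
- cams.camera(name): name is "scene" or "side" or "wrist"; returns the picture (400x640x3 uint8, red, green, blue); there is no depth.
- cams.get_calibration(name): a dict with "vertical_fov" (degrees; the focal length in pixels is half the picture's height over the tangent of half this angle, whatever the lens; pixels are square), "cx", "cy" (the principal point, pixels), "R" (3x3) and "t" (3): a world point X has camera coordinates R X + t. Camera axes: x right, y down, z forward; pixel columns grow to the right and rows downward; lengths in mm; the calibration is good to about 2 mm. A picture is of the moment at which its call begins: read the wrist's pose just before it. get_calibration takes no time and is no camera call; for the wrist camera it gives the pose at the moment of the call.
- manip.sign_off(): hands the job in, once; it reports no verdict.
The state is a dict: "clock": time; "joints": joint angles; "qd": joint speeds; "effort": joint torques, N m; "eef_pos": TCP position; "eef_rot": TCP orientation; "wrist_force": force on the tool from outside, world axes, zero at the start; "moment": the same for the moment, N m; "finger_gap": finger opening in mm.
Only numpy, scipy, OpenCV 4.12 (cv2) and the standard library are available. Lean on these libraries where they do the work, as an engineer would, in place of code of your own. Each camera call takes 0.05 s, during which the arm holds its last target. There are 200 camera calls.

## Working session

There is one attempt and no reset: what is moved stays moved. The work goes in short steps, Python scripts to look and compute and a shell command to move; the robot and the scene stay as the last step left them, time stands still between calls to the robot, and variables do not carry over. Pictures are saved under pics/ and viewed, about 8 in all and at most 12, crops included, and the job is handed in when it is done.

```bash
mkdir -p pics; cat > h.py <<'E'
import numpy as np, cv2
from cell import read_state, cams, manip
def ray(cal,uv,z):
    f=200/np.tan(np.radians(cal["vertical_fov"])/2); R=np.array(cal["R"]);t=np.array(cal["t"])
    uv=np.atleast_2d(np.asarray(uv,float))
    d=np.c_[(uv[:,0]-cal["cx"])/f,(uv[:,1]-cal["cy"])/f,np.ones(len(uv))]@R
    c=-R.T@t
    return c+d*((z-c[2])/d[:,2])[:,None]
def proj(cal,X):
    f=200/np.tan(np.radians(cal["vertical_fov"])/2); 
    p=np.atleast_2d(X)@np.array(cal["R"]).T+np.array(cal["t"])
    return p[:,:2]/p[:,2:]*f+[cal["cx"],cal["cy"]]
def snap(n,name):
    cal=cams.get_calibration(n); im=cams.camera(n)
    cv2.imwrite(f"pics/{name}.png",im[:,:,::-1]); return im,cal
E
python3 - <<'E'
from h import *
for n in("scene","side","wrist"):
    im,c=snap(n,n+"0"); print(n,c)
print(read_state())
a=[cv2.imread(f"pics/{n}0.png") for n in("scene","side")]
E
```

```text
scene {'vertical_fov': 43.84143045092644, 'cx': 316.8690968985086, 'cy': 195.41470788649835, 'R': array([[-0.47760399,  0.87847908,  0.01299754],
       [ 0.74837061,  0.4145287 , -0.51779088],
       [-0.4602563 , -0.23757202, -0.85540848]]), 't': array([ 248.03146634, -380.47989439, 1485.41441767])}
side {'vertical_fov': 48.95884897185276, 'cx': 323.74119537126444, 'cy': 194.826147111607, 'R': array([[ 0.70782172, -0.70626896,  0.01313614],
       [-0.34070292, -0.35762406, -0.86949787],
       [ 0.61879716,  0.61097396, -0.49376198]]), 't': array([-380.74665947,  206.27033551,  802.02257804])}
wrist {'vertical_fov': 62.32017520065997, 'cx': 316.04687687818256, 'cy': 193.74348123051612, 'R': array([[ 9.99999136e-01, -1.32393428e-04, -1.30813993e-03],
       [ 2.19802964e-04, -9.64083475e-01,  2.65599331e-01],
       [-1.29631970e-03, -2.65599389e-01, -9.64082613e-01]]), 't': array([-549.94127944,  -27.64565628,  392.52175936])}
{'clock': 0.15, 'joints': array([-6.65885818e-02,  3.00351012e-01,  1.52143946e+00, -2.93561709e-05,
        1.32075130e+00, -6.65848751e-02]), 'qd': array([ 0.00094321, -0.00146615, -0.00192231,  0.00076723, -0.00166483,
       -0.00055493]), 'effort': array([-2.50185103e-04, -5.31960297e+01, -3.52822959e+01,  7.07691838e-02,
        2.35654798e-02, -3.66386917e-05]), 'eef_pos': array([5.49755020e+02, 1.10993103e-02, 1.74512141e+02]), 'eef_rot': array([-3.14064374e+00, -3.47772993e-05,  1.57079988e+00]), 'wrist_force': array([-0.60340666, -0.56674514, -0.04149575]), 'moment': array([ 0.02125499, -0.0066599 , -0.00317785]), 'finger_gap': 94.09772531400118}
```

View pics/scene0.png

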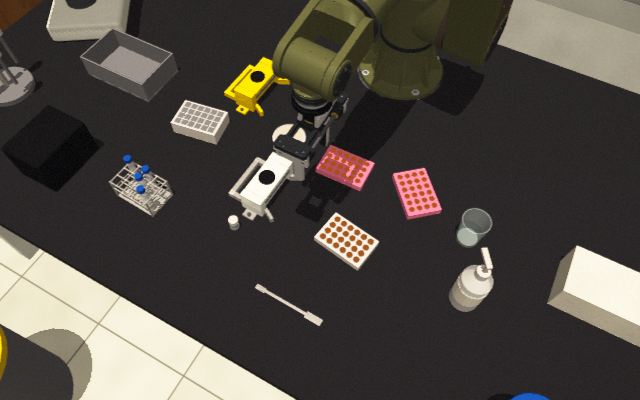

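View pics/side0.png

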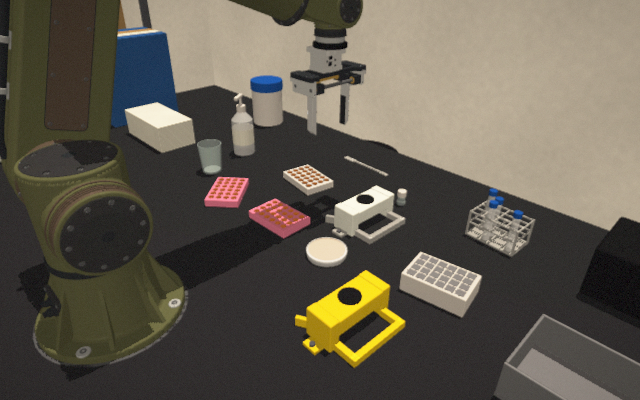

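The scene view shows the white plate at about (347,241), the white reader at (267,182), and pink plates at (345,167) and (416,192). The yellow reader is up-left, with the dish behind the white bridge. The side view agrees. Next I'll segment the plate and look at the wrist view.

```bash
python3 - <<'E'
from h import *
for n,box in(("scene",(310,208,385,272)),("side",(278,160,338,197))):
    im=cv2.imread(f"pics/{n}0.png"); c=cams.get_calibration(n)
    hsv=cv2.cvtColor(im,cv2.COLOR_BGR2HSV)
    m=((hsv[...,2]>100)).astype(np.uint8); k=np.zeros_like(m);k[box[1]:box[3],box[0]:box[2]]=1; m*=k
    # amber wells centroids
    am=((hsv[...,1]>110)&(hsv[...,2]>50)&(k>0)).astype(np.uint8)
    nn,_,st,ce=cv2.connectedComponentsWithStats(am)
    ok=[i for i in range(1,nn) if st[i,4]>4]
    p=ray(c,ce[ok],20)[:,:2]; r=cv2.minAreaRect(p.astype(np.float32)); print(n,len(ok),"wells ctr",p.mean(0),r)
    cs,_=cv2.findContours(m,0,1); cc=max(cs,key=cv2.contourArea)
    hull=cv2.convexHull(cc).reshape(-1,2); 
    q=ray(c,hull,20)[:,:2].astype(np.float32); print("outline",cv2.minAreaRect(q))
# crops
s=cv2.imread("pics/scene0.png")[130:290,200:400]; s=cv2.resize(s,None,fx=3.9,fy=3.7,interpolation=2)
cv2.imwrite("pics/crop.png",s[:600])
for X in([550,-100,0],[450,-100,0],[550,0,0]): print(X,proj(cams.get_calibration("scene"),X),proj(cams.get_calibration("wrist"),X))
E
```

```text
scene 24 wells ctr [591.96752779 117.81194674] ((591.9613037109375, 117.65576171875), (96.52294158935547, 58.232460021972656), 80.76696014404297)
outline ((595.7906494140625, 118.46084594726562), (130.8749542236328, 93.39302825927734), 80.8677749633789)
side 20 wells ctr [589.88202229 112.67166432] ((589.6541748046875, 116.60320281982422), (97.67710876464844, 58.344093322753906), 80.13617706298828)
outline ((578.9502563476562, 104.82337951660156), (157.35421752929688, 104.646728515625), 80.54236602783203)
[550, -100, 0] [[276.3116107  191.32767304]] [[316.04629237 248.17215411]]
[450, -100, 0] [[295.97545103 162.90675414]] [[237.02296875 248.14341492]]
[550, 0, 0] [[310.96021516 207.96750877]] [[316.03507808 170.49052204]]
```

View pics/wrist0.png

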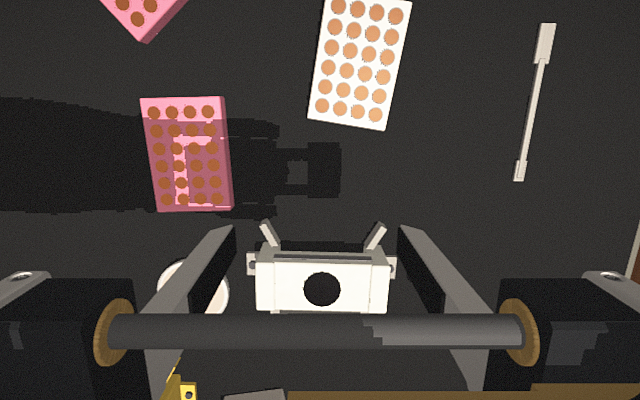

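View pics/crop.png

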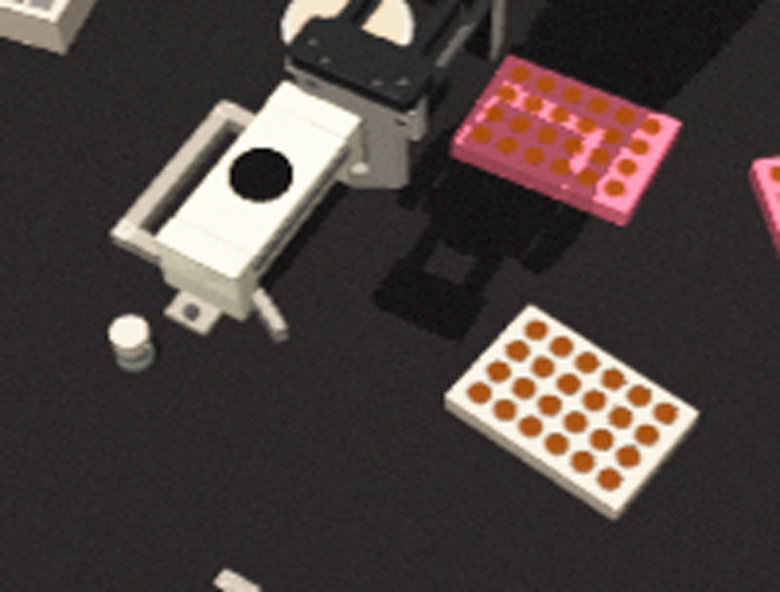

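The wrist view shows the plate at the top centre, its near end at about row 120. The reader's disc is at about (322,289), with the guides flaring at (268,235) and (376,236). Next I'll find the reader's pose.

```bash
python3 - <<'E'
from h import *
for n,box in(("scene",(240,155,300,205)),("side",(345,185,385,212)),("wrist",(290,265,350,308))):
    im=cv2.imread(f"pics/{n}0.png"); c=cams.get_calibration(n); v=im.max(2)
    x0,y0,x1,y1=box; m=(v[y0:y1,x0:x1]<70).astype(np.uint8)
    nn,_,st,ce=cv2.connectedComponentsWithStats(m)
    i=min(range(1,nn),key=lambda i:np.hypot(*(ce[i]-[(x1-x0)/2,(y1-y0)/2]))+ (st[i,4]<40)*99)
    print(n,st[i],"disc",ray(c,ce[i]+[x0,y0],62)[0])
im=cv2.imread("pics/wrist0.png"); c=cams.get_calibration("wrist")
# top face edges / wrist: print value profile
v=im.max(2)
for col in (265,285,305,340,360,380): print(col,v[244:316:2,col])
for row in (268,285,300): print(row,v[row,240:280:2],v[row,370:400:2])
# plate in wrist
hsv=cv2.cvtColor(im,cv2.COLOR_BGR2HSV); m=((v>150)&(hsv[...,1]<60)).astype(np.uint8); m[:,:300]=0;m[:,420:]=0;m[140:]=0
am=((hsv[...,1]>80)&(v>80)).astype(np.uint8); am[:,:300]=0;am[:,420:]=0;am[140:]=0
nn,_,st,ce=cv2.connectedComponentsWithStats(am); ok=[i for i in range(1,nn) if st[i,4]>60]
p=ray(c,ce[ok],20)[:,:2];print(len(ok),p.mean(0),cv2.minAreaRect(p.astype(np.float32)))
E
```

```text
scene [ 19  15  16  14 175] disc [ 556.80184149 -119.65457825   62.        ]
side [ 12  10  17   9 115] disc [ 549.499947  -124.6247101   62.       ]
wrist [ 13   7  38  34 968] disc [ 556.07097939 -120.00361772   62.        ]
265 [137 137 139 139 143 139 142 143 142 184 253 253 253 253 253 253 254 253
 253 253 253 253 253 253 253 253 253 253 253 253 253 253 255 174  48  44]
285 [ 34  36  35  47 155  96  70 168 138 221 254 254 254 254 254 254 254 253
 254 253 254 254 253 253 253 253 253 253 253 253 253 253 255 135  98  61]
305 [ 30  37  33  28 142 120  66 121 143 171 253 254 254 254 254 253 254 255
 194  18  24  39  41  27  33  21 110 255 255 253 253 253 255 186  98  51]
340 [ 43  38  29  32 108 150  82  68 158 146 247 254 253 253 253 253 253 254
 255 255 252 252 131  68 231 255 255 255 253 253 253 253 253 255  93  48]
360 [ 27  36  27  28  44 144  91  68 171 142 212 253 254 253 254 254 253 254
 254 253 253 253 254 253 253 253 253 253 253 253 253 253 253 255 191  46]
380 [ 49 133 143 133 135 145 142 143 142 143 137 249 253 253 253 253 253 253
 253 253 253 253 253 254 253 253 253 253 253 253 253 253 253 253 255  49]
268 [ 54  52  56  82 234 160  99 105 255 253 253 253 253 253 254 253 253 246
 254 254] [252 245 254 254 254 253 253 254 254 255 246 105 212  65  49]
285 [ 55  56  53  54  53  54  51  31 255 253 253 253 253 253 253 253 253 248
 254 253] [228 254 253 253 253 253 253 253 255 243  43  56  53  57  51]
300 [ 51  50  58  47  52  55  53  36 229 255 253 253 253 253 253 253 253 243
 253 253] [234 254 253 253 253 253 253 253 255  31  50  50  59  52  54]
24 [592.63733537 118.03862653] ((592.6433715820312, 118.09123229980469), (96.91292572021484, 58.26777267456055), 80.67398834228516)
```

```bash
cat > rd.py <<'E'
from h import *
def reader(im,c,cols,r0,r1):
    v=im.max(2).astype(float); out=[]
    for lo in (True,False):
        P=[]
        for x in cols:
            col=v[r0:r1,x]; on=np.where(col>205)[0]
            P.append((x,r0+(on[0]-.5 if lo else on[-1]+.5)))
        w=ray(c,P,58)[:,:2]; s=np.polyfit(w[:,0],w[:,1],1); w2=w[abs(w[:,1]-np.polyval(s,w[:,0]))<1.5]
        s=np.polyfit(w2[:,0],w2[:,1],1); out.append((s[0],np.polyval(s,555.5)))
    return out
E
python3 - <<'E'
from rd import *
im=cv2.imread("pics/wrist0.png"); c=cams.get_calibration("wrist")
print(reader(im,c,list(range(262,298,2))+list(range(345,384,2)),256,318))
def X(row,a,b,first):
    v=im.max(2).astype(float)[row,a:b]; on=np.where(v>200)[0]; return (a+(on[0]-.5 if first else on[-1]+.5),row)
L=ray(c,[X(r,250,280,True) for r in range(274,304,3)],58)[:,:2];Rr=ray(c,[X(r,370,393,False) for r in range(274,304,3)],58)[:,:2]
print(L.mean(0),Rr.mean(0),np.polyfit(L[:,1],L[:,0],1)[0],np.polyfit(Rr[:,1],Rr[:,0],1)[0])
E
```

```text
[(np.float64(-0.029642877578536554), np.float64(-91.0281855917001)), (np.float64(-0.03210982200149737), np.float64(-150.50941167882326))]
[ 482.11984141 -120.93512404] [ 630.98869368 -120.85154949] -0.027050732555836964 0.11499028567721259
```

```bash
python3 - <<'E'
from h import *
c=cams.get_calibration("scene")
print("beaker,bottle,spat",ray(c,[[469,240],[465,300],[258,288],[318,322]],0).round())
s=cams.get_calibration("side"); print(ray(s,[[210,170],[244,150],[346,157],[387,174]],0).round())
E
```

```text
beaker,bottle,spat [[444. 374.   0.]
 [591. 417.   0.]
 [790.  -4.   0.]
 [793. 152.   0.]]
[[433. 369.   0.]
 [591. 420.   0.]
 [793. 156.   0.]
 [792.  -7.   0.]]
```

```bash
python3 -m handwheel '[[0.05,0.014,0,3],[0.1,0.028,0,6],[0.155,0.043,0.03,9.3],[0.206,0.0566,0.06,9.3],[0.206,0.0566,0.08,9.3]]' 0.36
```

```text
clock: 0.78
eef_pos: [605.6, 209.2, 91.9]
eef_rot: [-3.138, 0.001, 1.412]
wrist_force: [-0.0, -0.5, -0.5]
finger_gap: 60.4
```

```bash
python3 - <<'E'
from h import *
s=read_state(); print(s["eef_pos"],s["eef_rot"],s["finger_gap"],s["clock"])
E
```

```text
[605.55661043 209.16689053  91.90725855] [-3.13844348e+00  8.32881834e-04  1.41211381e+00] 60.354511185246174 0.775
```

```bash
python3 -m handwheel '[[0,0,0.03,0],[0,0,0.055,0],[0,0,0.07,0],[0,0,0.078,0],[0,0,0.078,0]]'
cat > plan.py <<'E'
from h import *
O=np.array([556.3,-120.6]); XA=np.array([-.031,-1])/np.hypot(.031,1); YA=np.array([-XA[1],XA[0]]); YAW=np.arctan2(XA[1],XA[0])
def to_r(p): d=np.asarray(p)[:2]-O; return np.array([d@XA,d@YA])
def hand():
    s=read_state(); h=s["eef_rot"][2]+np.pi-YAW; return to_r(s["eef_pos"]),(h+np.pi)%(2*np.pi)-np.pi,s
def rows(poses,back=72.,lat=0.,z=13.):   # plate poses (x,y,heading) in reader frame
    p,h,s=hand(); y=s["eef_rot"][2]
    tx=np.array([np.cos(y),np.sin(y)]); ty=np.array([np.sin(y),-np.cos(y)])
    print("hand r",p.round(1),"hd",round(h,3),"z",s["eef_pos"][2].round(1),"F",s["wrist_force"].round(1),"t",s["clock"])
    for X,Y,H in poses:
        u=np.array([np.cos(H),np.sin(H)]); n=np.array([-u[1],u[0]])
        q=np.array([X,Y])-back*u+lat*n; w=O+q[0]*XA+q[1]*YA-s["eef_pos"][:2]
        print((w@tx/1e3).round(4),(w@ty/1e3).round(4),round((s["eef_pos"][2]-z)/1e3,4),"turn",round(-np.degrees(H-h),2))
def plate(n,save=None,box=None):
    if save: im,c=snap(n,save); im=im[:,:,::-1]
    else: c=cams.get_calibration(n); im=cams.camera(n)[:,:,::-1]
    hsv=cv2.cvtColor(np.ascontiguousarray(im),cv2.COLOR_BGR2HSV)
    am=((hsv[...,1]>100)&(hsv[...,2]>45)&(hsv[...,0]<25)).astype(np.uint8)
    nn,_,st,ce=cv2.connectedComponentsWithStats(am); ok=[i for i in range(1,nn) if 8<st[i,4]<1500]
    p=ray(c,ce[ok],20)[:,:2]; return np.array([to_r(q) for q in p])
E
python3 - <<'E'
from plan import *
print(to_r([592.4,118]), np.arctan2(*-np.array([np.sin(np.radians(80.7)),np.cos(np.radians(80.7))]))-YAW)
rows([(-239.5,28.6,-.131),(-215,23.5,-.131),(-190,17,-.131),(-165,10,-.11),(-140,4,-.06),(-125,1,-.02)])
E
```

```text
clock: 1.4
eef_pos: [605.4, 209.1, 14.0]
eef_rot: [-3.138, 0.001, 1.412]
wrist_force: [-0.2, 0.5, -0.1]
finger_gap: 60.2
[-239.60399793   28.68961795] -0.1313255450469033
hand r [-331.1   38.9] hd -0.128 z 14.0 F [-0.2  0.5 -0.1] t 1.4
-0.0201 0.0017 0.001 turn 0.18
-0.0451 -0.0002 0.001 turn 0.18
-0.0707 -0.0035 0.001 turn 0.18
-0.0964 -0.0088 0.001 turn -1.02
-0.1221 -0.0151 0.001 turn -3.88
-0.1376 -0.019 0.001 turn -6.18
```

```bash
python3 -m handwheel '[[-0.008,0.001,0.001,0.2],[-0.015,0.002,0.001,0.2],[-0.022,0.0018,0.001,0.2],[-0.029,0.001,0.001,0.2],[-0.037,0,0.001,0.2]]'; python3 - <<'E'
from plan import *
rows([(-215,23,-.131)])
for n in("scene","wrist"):
    p=plate(n,n+"1"); print(n,len(p)); 
    p=p[(p[:,0]>-300)&(abs(p[:,1])<80)]; print(len(p),p.mean(0),cv2.minAreaRect(p.astype(np.float32)))
E
```

```text
clock: 2.02
eef_pos: [599.4, 172.1, 13.1]
eef_rot: [-3.139, 0.001, 1.409]
wrist_force: [0.3, -0.5, 0.2]
finger_gap: 60.2
hand r [-293.9   34. ] hd -0.131 z 13.1 F [ 0.3 -0.5  0.2] t 2.025
-0.0076 -0.0007 0.0001 turn -0.02
scene 53
13 [-222.68711117   30.6059625 ] ((-230.17713928222656, 19.903636932373047), (91.35594940185547, 106.88196563720703), 7.515446186065674)
wrist 33
21 [-243.73812204   24.44468964] ((-243.23304748535156, -6.0030059814453125), (128.17771911621094, 97.26897430419922), 82.44143676757812)
```

```bash
python3 -c "
import cv2,numpy as np
a=cv2.imread('pics/wrist1.png');b=cv2.imread('pics/side0.png')
a=cv2.resize(a,(480,300));s=cv2.resize(cv2.imread('pics/scene1.png')[130:290,230:400],(319,300))
cv2.imwrite('pics/v1.png',np.hstack([a,s]))"
```

```text
(no output)
```

View pics/v1.png

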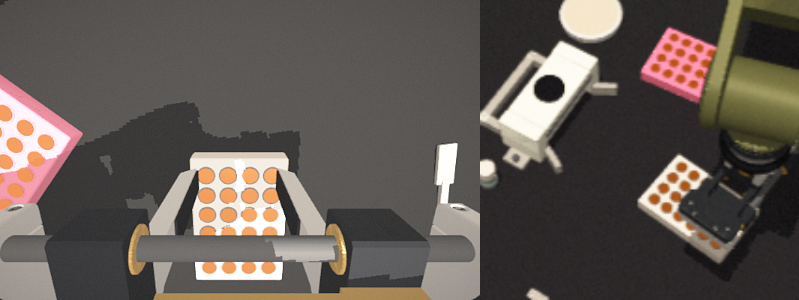

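```bash
python3 - <<'E'
from plan import *
im=cv2.imread("pics/wrist1.png"); c=cams.get_calibration("wrist")
hsv=cv2.cvtColor(im,cv2.COLOR_BGR2HSV)
am=((hsv[...,1]>100)&(hsv[...,2]>45)&(hsv[...,0]<25)).astype(np.uint8); am[:,:255]=0; am[:,385:]=0
nn,_,st,ce=cv2.connectedComponentsWithStats(am)
for i in range(1,nn):
    if st[i,4]>100: print(ce[i].round(),st[i,4],to_r(ray(c,ce[i],20)[0]).round(1))
p,h,s=hand(); E=s["eef_pos"]
for k in(-38,-30,30,38):
    y=s["eef_rot"][2]; print(k,proj(c,[E[0]+k*np.sin(y),E[1]-k*np.cos(y),5]))
v=cv2.resize(im[180:300,220:420],None,fx=4,fy=4); cv2.imwrite("pics/v2.png",v)
E
```

```text
[274. 234.] 343 [-291.1    6.1]
[304. 234.] 345 [-288.6   25.5]
[333. 234.] 334 [-286.    44.9]
[361. 234.] 290 [-283.6   63. ]
[275. 261.] 318 [-271.8    3.6]
[304. 261.] 317 [-269.3   23. ]
[333. 261.] 320 [-266.6   42.3]
[361. 261.] 309 [-264.    61.3]
[276. 286.] 300 [-252.5    1.1]
[304. 286.] 300 [-249.9   20.4]
[332. 286.] 279 [-247.5   39.5]
[360. 286.] 279 [-244.9   58.9]
[277. 308.] 196 [-235.1   -1.3]
[304. 309.] 181 [-232.5   17.9]
[332. 309.] 180 [-229.9   37.3]
[359. 309.] 179 [-227.4   56.4]
[279. 356.] 230 [-194.8   -6.6]
[305. 356.] 232 [-192.2   12.7]
[331. 356.] 231 [-189.6   32. ]
[358. 356.] 232 [-187.1   51.3]
[320. 395.] 1170 [-155.5   18.8]
-38 [[261.23710161 217.52658507]]
-30 [[272.65808114 217.53792501]]
30 [[358.39923272 217.62305779]]
38 [[369.84257249 217.63441994]]
```

View pics/v2.png

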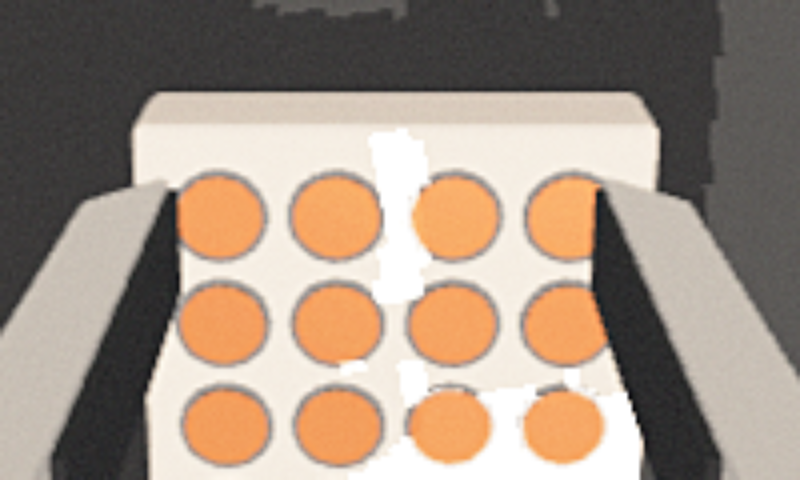

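```bash
python3 - <<'E'
from plan import *
c=cams.get_calibration("side")
for dx in(-47,47):
  for z in (166,174,190,210): print(dx,z,proj(c,[549.8+dx,0,z]).round(1))
E
python3 -c "
import cv2;cv2.imwrite('pics/v3.png',cv2.resize(cv2.imread('pics/side0.png')[40:150,270:390],None,fx=5,fy=5))"
```

```text
-47 166 [[314.1 148.2]]
-47 174 [[314.1 145.1]]
-47 190 [[314.1 138.7]]
-47 210 [[314.1 130.6]]
47 166 [[341.4 137.8]]
47 174 [[341.5 134.8]]
47 190 [[341.8 128.7]]
47 210 [[342.  120.9]]
```

View pics/v3.png

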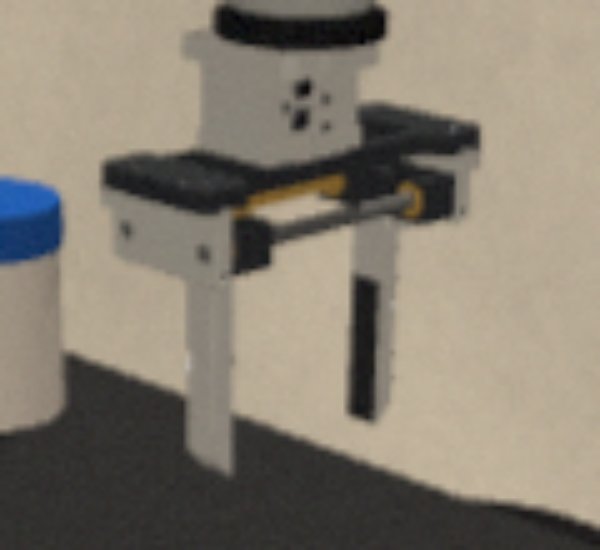

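The pictures show the plate hasn't moved. Its rear edge is still at its first place, and the fingertips sit above its top, about 30 mm higher than the stated TCP and tip figures suggest (side view and wrist perspective agree). I'll back off and lower step by step, watching the force.

```bash
python3 -m handwheel '[[0.008,0,0,0],[0.02,0,0,0],[0.03,0,0,0],[0.034,0,0,0],[0.034,0,0,0]]'; python3 -m handwheel '[[0,0,0.004,0],[0,0,0.008,0],[0,0,0.012,0],[0,0,0.012,0]]'; python3 - <<'E'
from plan import *
im,c=snap("wrist","wrist2"); im2,_=snap("side","side2")
cv2.imwrite("pics/v4.png",np.hstack([cv2.resize(im[150:350,160:460,::-1],(480,320)),cv2.resize(im2[110:240,240:370,::-1],(320,320))]))
E
```

```text
clock: 2.75
eef_pos: [604.9, 205.7, 13.0]
eef_rot: [-3.138, 0.001, 1.408]
wrist_force: [0.6, 0.2, 0.2]
finger_gap: 59.9
clock: 3.25
eef_pos: [604.6, 205.5, 0.5]
eef_rot: [-3.138, 0.001, 1.408]
wrist_force: [0.1, -0.4, -0.0]
finger_gap: 60.0
```

View pics/v4.png

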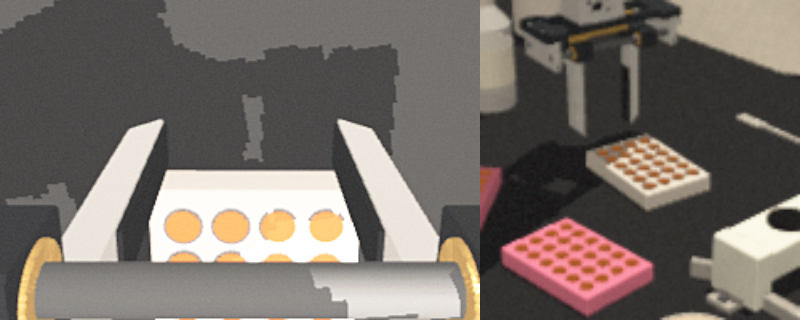

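TCP reads 0.5 mm with no contact and the tips visibly above the bench, so the height offset is real. I'll keep lowering carefully.

```bash
python3 -m handwheel '[[0,0,0.005,0],[0,0,0.01,0],[0,0,0.015,0],[0,0,0.015,0]]'; python3 -m handwheel '[[0,0,0.002,0],[0,0,0.004,0],[0,0,0.004,0]]'; python3 - <<'E'
from plan import *
im,c=snap("wrist","wrist3"); im2,cs=snap("side","side3")
p,h,s=hand();E=s["eef_pos"]
# left finger tip & right finger tip lowest pixel in the side view: expected rows vs z
for k in(-30,30):
    y=s["eef_rot"][2]
    for z in(0,10,20): print(k,z,proj(cs,[E[0]+k*np.sin(y),E[1]-k*np.cos(y),z]).round(1),proj(c,[E[0]+k*np.sin(y),E[1]-k*np.cos(y),z]).round(1))
cv2.imwrite("pics/v5.png",np.hstack([cv2.resize(im[170:290,220:400,::-1],(480,320)),cv2.resize(im2[120:184,260:324,::-1],(320,320))]))
E
```

```text
clock: 3.85
eef_pos: [604.5, 205.6, -14.6]
eef_rot: [-3.137, 0.001, 1.408]
wrist_force: [1.1, -0.5, 0.7]
finger_gap: 60.5
clock: 4.22
eef_pos: [604.4, 205.5, -18.8]
eef_rot: [-3.137, 0.002, 1.408]
wrist_force: [0.1, 0.3, -0.4]
finger_gap: 60.1
-30 0 [[281.9 172.7]] [[267.3 232. ]]
-30 10 [[281.8 169.6]] [[264.8 238.4]]
-30 20 [[281.7 166.5]] [[262.  245.4]]
30 0 [[299.2 167.6]] [[363.8 232.2]]
30 10 [[299.1 164.6]] [[366.1 238.6]]
30 20 [[299.1 161.6]] [[368.6 245.6]]
```

View pics/v5.png

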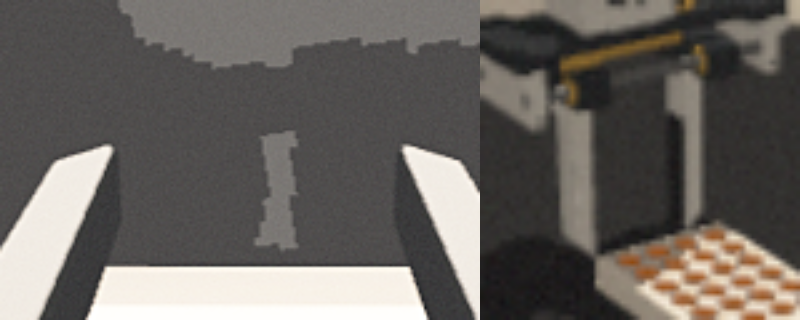

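Tips are now about 9 mm above the bench, behind the plate's rear end, clear of contact and well below its top. I'll start the push.

```bash
python3 - <<'E'
from plan import *
rows([(-239.5,28.6,-.131),(-215,23.5,-.131)],z=-20)
E
python3 -m handwheel '[[-0.006,0.0005,0.001,-0.2],[-0.012,0.001,0.001,-0.2],[-0.018,0.0015,0.001,-0.2],[-0.024,0.001,0.001,-0.2],[-0.030,0.0005,0.001,-0.2]]'
cat >> plan.py <<'E'
def look(name):
    im,c=snap("wrist",name); im=np.ascontiguousarray(im[:,:,::-1])
    hsv=cv2.cvtColor(im,cv2.COLOR_BGR2HSV)
    am=((hsv[...,1]>80)&(hsv[...,2]>45)&(hsv[...,0]<25)).astype(np.uint8); am[:,:250]=0; am[:,390:]=0
    nn,_,st,ce=cv2.connectedComponentsWithStats(am)
    g=np.array([to_r(ray(c,ce[i],20)[0]) for i in range(1,nn) if 120<st[i,4]<600])
    g=g[g[:,0]<g[:,0].min()+12]; g=g[np.argsort(g[:,1])]; print("first row\n",g.round(1))
    if len(g)==4:
        s=np.polyfit(g[:,1],g[:,0],1)[0]; H=-np.arctan(s); m=g.mean(0)
        P=m+48.4*np.array([np.cos(H),np.sin(H)]); print("plate",P.round(1),"hd",H.round(3))
E
python3 - <<'E'
from plan import *
look("w4"); rows([(-215,23.5,-.131),(-190,17,-.131)],z=-20)
E
```

```text
hand r [-327.5   38.1] hd -0.131 z -18.6 F [ 0.2 -0.8 -0.1] t 4.325
-0.0165 0.0021 0.0014 turn -0.02
-0.0415 0.0002 0.0014 turn -0.02
clock: 4.95
eef_pos: [600.0, 175.5, -19.5]
eef_rot: [-3.138, 0.001, 1.412]
wrist_force: [-0.5, 1.4, -0.8]
finger_gap: 60.1
first row
 [[-275.4    3.2]
 [-272.9   22.6]
 [-270.4   41.9]
 [-267.9   61.2]]
plate [-223.7   26. ] hd -0.129
hand r [-296.7   34.5] hd -0.128 z -19.5 F [ 0.2 -0.6  0.9] t 5.0
-0.0105 -0.0002 0.0005 turn 0.15
-0.0361 -0.0035 0.0005 turn 0.15
```

```bash
python3 - <<'E'
from plan import *
rows([(-213,22.5,-.131),(-203,19.5,-.131),(-193,16.5,-.131),(-183,13.5,-.128),(-173,10.5,-.12)],back=73.5,z=-20)
E
```

```text
hand r [-296.7   34.5] hd -0.128 z -19.5 F [ 0.2 -0.6  0.9] t 5.0
-0.0111 -0.001 0.0005 turn 0.15
-0.0214 -0.0027 0.0005 turn 0.15
-0.0317 -0.0044 0.0005 turn 0.15
-0.042 -0.0063 0.0005 turn -0.02
-0.0523 -0.0086 0.0005 turn -0.48
```

```bash
python3 -m handwheel '[[-0.01,-0.001,0.0005,0.1],[-0.02,-0.0026,0.0005,0.1],[-0.030,-0.0042,0.0005,0.1],[-0.039,-0.006,0.0005,0],[-0.047,-0.008,0.0005,-0.3]]'
python3 - <<'E'
from plan import *
look("w5"); rows([(-167,9,-.115),(-159,6.5,-.1),(-151,4.5,-.08),(-143,2.5,-.06),(-135,1,-.04)],back=73.5,z=-20)
E
```

```text
clock: 5.62
eef_pos: [584.4, 129.1, -19.9]
eef_rot: [-3.138, 0.001, 1.417]
wrist_force: [1.6, 1.6, 1.5]
finger_gap: 60.2
first row
 [[-228.5  -10.8]
 [-226.1    8.5]
 [-223.7   28. ]
 [-221.3   47.1]]
plate [-176.9   12.3] hd -0.123
hand r [-249.8   20. ] hd -0.123 z -20.0 F [-0.2 -0.6 -0.3] t 5.675
-0.01 -0.0014 0.0 turn -0.46
-0.0183 -0.004 0.0 turn -1.32
-0.0265 -0.0065 0.0 turn -2.47
-0.0348 -0.0089 0.0 turn -3.61
-0.043 -0.0109 0.0 turn -4.76
```

```bash
python3 -m handwheel '[[-0.01,-0.0025,0,-0.5],[-0.018,-0.005,0,-1.3],[-0.0265,-0.0075,0,-2.5],[-0.035,-0.01,0,-3.6],[-0.043,-0.012,0,-4.8]]'
python3 - <<'E'
from plan import *
look("w6"); rows([(-130,0,-.03),(-120,0,-.01),(-110,0,0),(-100,0,0),(-90,0,0)],back=73.5,lat=-1.3,z=-20)
E
```

```text
clock: 6.3
eef_pos: [565.2, 87.2, -19.9]
eef_rot: [-3.137, 0.001, 1.502]
wrist_force: [-0.1, 0.6, 0.2]
finger_gap: 60.3
first row
 [[-183.3  -26.5]
 [-182.6   -7.1]
 [-181.9   12.5]
 [-181.1   31.8]]
plate [-133.9    0.9] hd -0.037
hand r [-207.3    2.3] hd -0.037 z -20.0 F [ 0.1 -0.2 -0.8] t 6.35
-0.0038 -0.0012 0.0 turn -0.42
-0.0139 -0.0023 0.0 turn -1.56
-0.0239 -0.0027 0.0 turn -2.14
-0.0339 -0.0023 0.0 turn -2.14
-0.0439 -0.0019 0.0 turn -2.14
```

```bash
python3 -m handwheel '[[-0.008,-0.0015,0,-0.8],[-0.016,-0.0022,0,-1.6],[-0.024,-0.0025,0,-2.1],[-0.032,-0.0023,0,-2.1],[-0.040,-0.002,0,-2.1]]'
python3 - <<'E'
from plan import *
look("w7"); rows([(-80,0,0),(-60,0,0),(-20,0,0),(0,0,0)],back=73.5,lat=-1.2,z=-20)
im,c=snap("scene","scene7"); cv2.imwrite("pics/v6.png",cv2.resize(im[120:270,210:390,::-1],None,fx=4,fy=4))
E
```

```text
clock: 6.98
eef_pos: [560.3, 46.2, -19.9]
eef_rot: [-3.136, 0.001, 1.539]
wrist_force: [0.3, 2.4, 0.9]
finger_gap: 60.1
first row
 [[-141.2  -29.3]
 [-141.2   -9.8]
 [-141.3    9.8]
 [-141.1   29.2]]
plate [-92.8  -0.1] hd -0.001
hand r [-166.1   -1.2] hd -0.001 z -19.9 F [ 1.1 -0.6 -0.4] t 7.025
-0.0126 -0.0 0.0001 turn -0.07
-0.0326 -0.0 0.0001 turn -0.07
-0.0726 0.0 0.0001 turn -0.07
-0.0926 0.0001 0.0001 turn -0.07
```

View pics/v6.png

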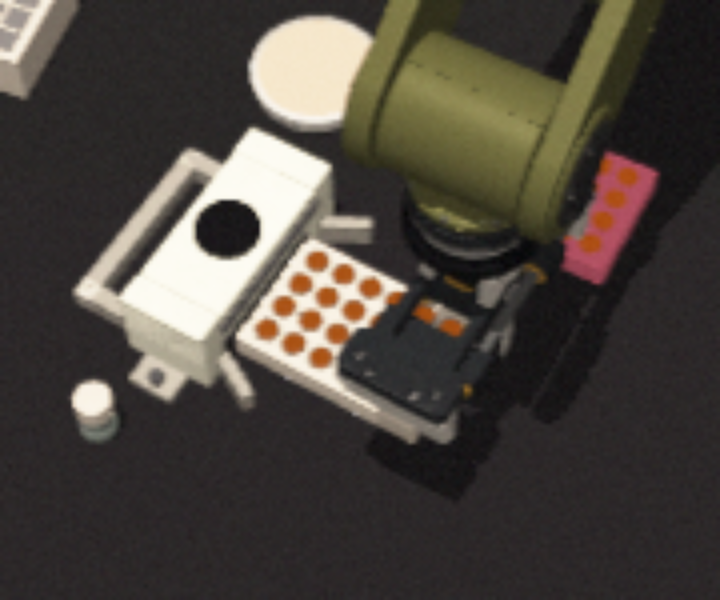

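The plate is lined up and entering between the guides, with the hand well clear of the bridge. I'll continue, then slow down for the stop.

```bash
python3 -m handwheel '[[-0.008,0,0,0],[-0.016,0,0,0],[-0.024,0,0,0],[-0.032,0,0,0],[-0.040,0,0,0]]';python3 -m handwheel '[[-0.008,0,0,0],[-0.016,0,0,0],[-0.024,0,0,0],[-0.032,0,0,0],[-0.037,0,0,0]]'
python3 - <<'E'
from plan import *
look("w8"); rows([(-10,0,0),(0,0,0)],back=73.5,lat=-1.2,z=-20)
E
```

```text
clock: 7.7
eef_pos: [558.8, 5.3, -19.9]
eef_rot: [-3.136, 0.002, 1.538]
wrist_force: [0.0, 0.4, -1.3]
finger_gap: 59.9
clock: 8.32
eef_pos: [557.7, -32.2, -19.8]
eef_rot: [-3.136, 0.002, 1.538]
wrist_force: [0.7, 0.8, -0.3]
finger_gap: 60.3
first row
 [[-62.7 -29.4]
 [-62.8 -10. ]
 [-62.7   9.6]
 [-62.5  29. ]]
plate [-14.3  -0.4] hd -0.003
hand r [-88.   -1.3] hd -0.002 z -19.8 F [-0.6 -0.7 -0.7] t 8.375
-0.0045 0.0001 0.0002 turn -0.11
-0.0145 0.0002 0.0002 turn -0.11
```

Now slow steps to contact with the stop, watching the force.

```bash
python3 -m handwheel '[[-0.003,0,0,0],[-0.006,0,0,0],[-0.009,0,0,0],[-0.011,0,0,0]]';python3 -m handwheel '[[-0.001,0,0,0],[-0.002,0,0,0],[-0.003,0,0,0],[-0.003,0,0,0]]'
python3 - <<'E'
from plan import *
look("w9"); rows([(0,0,0)],back=73.5,lat=-1.2,z=-20)
E
```

```text
clock: 8.88
eef_pos: [557.3, -43.7, -19.8]
eef_rot: [-3.136, 0.002, 1.538]
wrist_force: [-0.8, 0.1, -0.6]
finger_gap: 60.0
clock: 9.38
eef_pos: [557.2, -46.8, -19.8]
eef_rot: [-3.136, 0.002, 1.538]
wrist_force: [-1.2, -0.6, 0.2]
finger_gap: 60.5
first row
 [[-48.2 -29.5]
 [-48.2 -10. ]
 [-48.1   9.6]
 [-48.   28.9]]
plate [ 0.3 -0.4] hd -0.003
hand r [-73.8  -1.3] hd -0.002 z -19.8 F [ 0.3 -0.2 -1.5] t 9.425
-0.0003 0.0001 0.0002 turn -0.11
```

```bash
for i in 1; do python3 -m handwheel '[[-0.0005,0,0,0],[-0.001,0,0,0],[-0.001,0,0,0]]'; python3 -m handwheel '[[-0.0005,0,0,0],[-0.001,0,0,0],[-0.001,0,0,0]]'; done
```

```text
clock: 9.8
eef_pos: [557.2, -47.5, -19.8]
eef_rot: [-3.136, 0.002, 1.538]
wrist_force: [0.8, 3.6, 0.1]
finger_gap: 60.3
clock: 10.18
eef_pos: [557.0, -47.6, -19.8]
eef_rot: [-3.136, 0.0, 1.538]
wrist_force: [-0.8, 9.6, 1.6]
finger_gap: 60.6
```

The force rose to 9.6 N with no further travel, so the plate is seated on the stop. I'll back off, lift clear and check.

```bash
python3 -m handwheel '[[0.004,0,0,0],[0.015,0,0,0],[0.03,0,0,0],[0.05,0,-0.01,0],[0.06,0,-0.03,0]]';python3 -m handwheel '[[0.03,0,-0.05,0],[0.06,0,-0.1,0],[0.09,0,-0.14,0],[0.11,0.0,-0.18,0],[0.11,0,-0.18,0]]'
python3 - <<'E'
from rd import *; import plan
from plan import to_r,YA
im,c=snap("wrist","w10"); s,cs=snap("scene","s10"); sd,_=snap("side","sd10")
def wells(im,c):
    hsv=cv2.cvtColor(im,cv2.COLOR_RGB2HSV); am=((hsv[...,1]>80)&(hsv[...,2]>45)&(hsv[...,0]<25)).astype(np.uint8)
    nn,_,st,ce=cv2.connectedComponentsWithStats(am)
    return np.array([np.r_[to_r(ray(c,ce[i],20)[0]),st[i,4]] for i in range(1,nn) if st[i,4]>6])
for I,C in((im,c),(s,cs)):
    g=wells(I,C); g=g[(abs(g[:,0])<75)&(abs(g[:,1])<45)]; print(g.round(1))
cv2.imwrite("pics/v7.png",np.hstack([cv2.resize(im[:,:,::-1],(400,250)),cv2.resize(s[110:260,200:440,::-1],(400,250))]))
E
```

```text
clock: 10.8
eef_pos: [558.8, 14.3, 10.6]
eef_rot: [-3.135, 0.0, 1.539]
wrist_force: [-0.2, -0.9, 0.6]
finger_gap: 60.2
clock: 11.42
eef_pos: [564.3, 126.7, 194.3]
eef_rot: [-3.141, -0.001, 1.542]
wrist_force: [-0.4, -0.8, -0.2]
finger_gap: 60.2
[]
[[ 49.9 -29.7  15. ]
 [ 50.5 -10.4  17. ]
 [ 50.3   8.9  17. ]
 [-30.2 -29.6  20. ]
 [ 49.8  28.1  16. ]
 [-48.  -30.3  23. ]
 [-30.1 -10.6  19. ]
 [-47.9 -10.1  22. ]
 [-30.3   9.   19. ]
 [-48.7   9.3  23. ]
 [-29.8  28.3  19. ]
 [-48.3  28.2  26. ]]
```

View pics/v7.png

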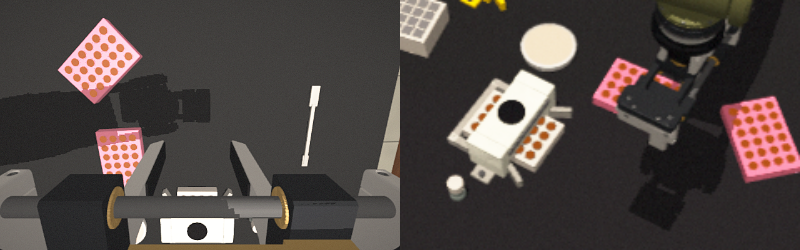

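```bash
python3 -c "
from h import *
a=cv2.imread('pics/scene7.png').astype(int);b=cv2.imread('pics/s10.png').astype(int);o=cv2.imread('pics/scene0.png').astype(int)
for n,(x,y) in dict(vial=(234,223),dish=(289,135),block=(200,122),spat=(288,305),beak=(473,228),bottle=(470,285),rack=(140,188),pink=(416,192),disc=(267,178)).items(): print(n,abs(b-o)[y-12:y+12,x-12:x+12].mean().round(1))
print(manip.sign_off())"
```

```text
vial 2.1
dish 106.7
block 1.7
spat 2.2
beak 2.0
bottle 1.5
rack 2.0
pink 1.7
disc 7.7
the job is handed in; nothing more can be done
None
```

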